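Fish the basket out from between the cartons and hang it up

TASK

A little serving basket has slipped down the narrow gap between the stock cartons. Take the orange-handled hooked hanger off its stand, fish the basket out by its red handle with the hook (do not touch the basket with the gripper), and hang the hanger back on the stand's fork with the basket dangling freely and level from the hook; then let go. Leave the pepper mill, the jars and the shaker standing where they are.

Things in the scene. Friction and masses are not known exactly. Their poses are not given: they have to be found in the camera images.
- bay: Two brown cartons with a gap between, fixed. Origin on the table at the gap's middle; x along the gap, y across, z up. Each carton 230 (x) x 70 (y) x 130 high; gap 60 wide, 230 long, 130 deep, its floor the table. Closed at x = -117 by a dark steel panel 130 high, at x = +117 by a dark rail 50 high with a white strip (each 5 thick, 200 wide).
- stand: Dark steel display stand, fixed. Origin on the table straight below the hang point; z up. Base plate 8 thick (x -45 to 135, y -55 to 55); post 18 x 30 at x = 109, 225 high; from its top an arm towards -x ends in a fork of two level bright tines along x (x -36 to 35), 22 apart inside, 44 over all, 8 thick, top at z = 225, open at the -x end, with a lip 5 high on each tine's end (x -36 to -30).
- hang_point (a point): Midway between the tines, at the height of their top (225 above the table): place of the centre of the underside of the hanger's shoulder plate. Axes as the stand's. The hanger's rod goes between the tines, its shoulder plate rests on them behind the lips: lift it more than 5, then move it out (-x) or in (+x).
- hanger: Loose hooked hanger, 0.15 to 0.3 kg, hanging in the fork, axes about as the stand's. Origin: centre of the underside of its shoulder plate (34 x, 46 y, 6 thick); z up. Orange handle above it, z 6 to 66. Below, a round blue bent rod 8 thick: straight down to z = -58, then bent back to x = -16, z = -75, where a hook of two parallel wires begins (see hook_seat).
- hanger_grip (a point): Centre of the hanger's orange handle, 36 above the shoulder plate's underside; axes as the hanger's (handle 30 along x, 20 along y, 60 tall).
- hook_seat (a point): Bottom of the hook's V, upper face (wires 6 thick), 130 below the hanger's origin, where the basket's bar rests. Axes as the hanger's. Hook 18 wide (y). In the hanger's frame: down at x = -16 to z = -117, V bottom at x = 0 (lower face z = -136), up to its end at x = 15 (top z = -112). It opens to +x: a bar comes in over that end, between z = -112 and -70.
- basket: Loose yellow serving basket, 0.08 to 0.17 kg, standing on the table in the gap, lengthwise. Origin: centre of its underside; x along its length. Open tray 130 (x) x 48 (y) x 22 high, walls 4, floor 5 thick. A red wire arch 6 thick spans its middle (plane x = 0): uprights at y = -21 and 21, level bar between y = -17 and 17. Same either way round.
- basket_bar (a point): Middle of the red handle bar of the basket, 55 above its underside, bar along y; the clear space under the bar is 52 from the underside.
- mill: Tall dark wooden pepper mill, loose, 58 wide, 200 high, standing on the table about between cartons and stand. Origin at the centre of its underside. To be left alone.
- jar: Glass jar with a green cap, loose, 54 wide, 85 high, standing on the table beside the stand. Origin at the centre of its underside. To be left alone.
- shaker: White ceramic shaker, loose, 42 wide, 65 high, standing on top of one of the cartons towards its +x end. Origin at the centre of its underside. To be left alone.
- spice: Amber glass spice jar with a black cap, loose, 40 wide, 62 high, standing on top of the other carton towards its +x end. Origin at the centre of its underside. To be left alone.
There are look-alikes about, which are no part of the job. Leave any green or yellow look-alike of the stand alone.

How it is judged (in metres and radians):
On the way, in this order (a step that is already met when the one before it is completed fails the run):
1. the hanger is taken off the stand, clear of the fork (distance between hanger and hang_point above 0.08 m), for 0.1 s.
2. the basket hangs from the hook, its underside above the cartons, its handle bar in the hook (height (world z) of basket above 0.13 m and distance between basket_bar and hook_seat below 0.02 m and contact force between hanger and basket above 0.3 N), for 0.2 s.
At the end, for the whole second after the job is handed in: Hanger rests on the fork (within 18 mm of the hang point sideways, 6 mm in height, tilt under 0.15 rad); the basket's bar lies in its hook (within 20 mm of the seat), basket level within 0.3 rad, clear of table, stand and jar; both still (basket under 80 mm/s, hanger 30 mm/s) (horizontal distance between hanger and hang_point below 0.018 m and z of hanger in the frame of hang_point between -0.006 and 0.006 m and angle between hanger's own z axis and vertical below 0.15 rad and contact force between hanger and stand above 0.5 N and distance between basket_bar and hook_seat below 0.02 m and contact force between hanger and basket above 0.3 N and contact force between basket and stand below 0.1 N and contact force between basket and jar below 0.1 N and height (world z) of basket above 0.02 m and angle between basket's own z axis and vertical below 0.3 rad and linear speed of basket below 0.08 m/s and linear speed of hanger below 0.03 m/s); the robot touches nothing.
It fails at once if the pepper mill is knocked away or over (distance of mill from where it was at the start of the episode above 0.03 m or angle between mill's own z axis and vertical above 0.3 rad).
It fails at once if the green-capped jar is knocked away or over (distance of jar from where it was at the start of the episode above 0.03 m or angle between jar's own z axis and vertical above 0.3 rad).
It fails at once if the shaker is knocked away or over (distance of shaker from where it was at the start of the episode above 0.03 m or angle between shaker's own z axis and vertical above 0.3 rad).
It fails at once if the spice jar is knocked away or over (distance of spice from where it was at the start of the episode above 0.03 m or angle between spice's own z axis and vertical above 0.3 rad).
It fails at once if the gripper touches the basket (contact force between any of the fingers, the arm and basket above 1 N).
It also fails if it takes over 69 s, if anything falls off the work surface, if the arm or the gripper's body presses on something with over 40 N, if the wrist force passes 120 N, or if a joint passes its speed limit or range.

ROBOT

A 6-joint arm with a two-finger parallel gripper is mounted at the origin on the work surface. World frame = base frame: x ahead of the robot, y to its left, z up, the work surface at z = 0. Lengths are in m, angles in degrees, forces in N, time in s.
With the tool pointing down it reaches from about 0.4 to 0.825 m from the base axis. Payload 7 kg.
Tool frame: the origin (TCP) lies at the very end of the fingers, on their centre line; the grasp point (between the pads) lies 19 mm behind it; z points along the fingers, y is the direction in which the jaws open and shut (so a half turn about z gives the same grasp; the last joint's range is limited). The gripper opens to 88 mm and grips with 3 to 60 N. Pads are 19 mm wide; open, the fingers measure 130 mm over their backs; the gripper's body (78 mm by 193 mm) begins 47 mm behind the grasp point.
Start: joints at [-48.466, 20.546, 0.682, 0, -70.136, -16.507], TCP at [0.286, -0.612, 0.199] pointing down, gripper open.
Joint ranges: [-176.03, 176.03], [-82.01, 121.73], [-58.28, 71.71], [-173.87, 95.51], [-174.79, -0.11], [-173.66, 173.66]. Speed limits (degrees/s): [136.94, 136.94, 172.46, 180, 180, 180].

INTERFACE

Orientations are given as [roll, pitch, yaw] about the fixed x, y, z axes, in that order (R = Rz(yaw) Ry(pitch) Rx(roll)).
In Python, from plant import ctrl gives the robot as it stands.
- The arm moves only by the tool move_arm, never from a script. Its argument "increments" is a list of rows, each a list of 2 entries, a list of its own where there are three numbers: the shift along the world's x, y, z in mm, then the turn about the world's z in rad. A call has exactly 8 rows; each row shifts and turns the pose as measured when the row begins; what a row does not reach is not made up. A row lasts 1/10 s, in which the tool goes at most 50 mm and 8.59 degrees, less where a joint would pass 70% of its speed; a pose out of reach is approached as far as the arm can. A call with a gripper value outside its range is refused whole. "jaw" is the gripper command: -1 is shut, 1 is fully open, values between are in proportion, set as the call begins (left out, the last holds). The fingers move at their own pace and stop on an object; the grip force is fixed at half the most. Time passes only in rows, so rows that do not move let the fingers close, or fill a call up. It gives the time, the measured TCP pose, the force and the opening at its end, in the units of the state.
- ctrl.get_obs(): the state, without advancing time (a new reading comes with each control period).
- ctrl.snapshot(name): name is "side" or "top"; returns a dict with "color" (384x512x3 uint8, red, green, blue), "fx", "fy", "cx", "cy" (pixels), "R" (3x3) and "t" (3): a world point X has camera coordinates R X + t. Camera axes: x right, y down, z forward; pixel columns grow to the right and rows downward; lengths in m; the calibration is good to about 2 mm. A picture is of the moment at which its call begins. There is no depth.
- ctrl.close_job(): hands the job in, once; it reports no verdict.
The state is a dict: "clock": time; "joint_pos": joint angles; "qvel": joint speeds; "tau": joint torques, N m; "tool_pos": TCP position; "orientation": TCP orientation; "force": force on the tool from outside, world axes, zero at the start; "moment": the same for the moment, N m; "opening": finger opening in m.
Only numpy, scipy, OpenCV 4.12 (cv2) and the standard library are available. Lean on these libraries where they do the work, as an engineer would, in place of code of your own. Each camera call takes 0.05 s, during which the arm holds its last target.

## Working session

There is one attempt and no reset: what is moved stays moved. The work goes in short steps, Python scripts to look and compute and a tool call to move; the robot and the scene stay as the last step left them, time stands still between calls to the robot, and variables do not carry over. Pictures are saved under pics/ and viewed, and the job is handed in when it is done.

Besides the shell and the picture viewer there is one more tool, called after "Call:" as name([rows], argument=value, ...), one row to a line, values as JSON. move_arm: Moves the arm, as the interface text tells. Its arguments: {"type":"object","properties":{"increments":{"type":"array","items":{"type":"array"}},"jaw":{"type":"number"}},"required":["increments"]}

```bash
ls; mkdir -p pics; python3 - <<'E'
from plant import ctrl
import cv2,numpy as np,pickle
o=ctrl.get_obs();print({k:o[k] for k in('clock','tool_pos','orientation','force','opening')})
d={}
for n in('side','top'):
    s=ctrl.snapshot(n);d[n]=s
    cv2.imwrite(f'pics/{n}0.png',s['color'][:,:,::-1])
    print(n,s['fx'],s['fy'],s['cx'],s['cy'],np.round(s['R'],3).tolist(),np.round(s['t'],3), -np.array(s['R']).T@np.array(s['t']))
pickle.dump(d,open('s0.pkl','wb'))
E
```

```text
pics
{'clock': 0.0, 'tool_pos': array([ 0.28527415, -0.61116199,  0.19761492]), 'orientation': array([ 1.79905052e+02, -8.51990519e-03, -1.54982240e+02]), 'force': array([ 0.15600796,  0.25511539, -0.20303871]), 'opening': 0.08781348667426998}
side 461.4835732147919 461.4835732147919 260.31324880664727 192.539050321772 [[0.997, -0.076, 0.01], [-0.037, -0.585, -0.81], [0.067, 0.808, -0.586]] [-0.493  0.109  1.574] [ 0.38913208 -1.24533553  1.01550609]
top 375.8629783123485 375.8629783123485 249.37121044244998 191.3567825014323 [[-0.025, -1.0, -0.011], [-0.986, 0.027, -0.165], [0.165, 0.007, -0.986]] [-0.027  0.5    1.044] [ 0.3195132  -0.04719174  1.11220813]
```

```bash
python3 - <<'E'
import cv2
for n in('side','top'):
    im=cv2.imread(f'pics/{n}0.png'); cv2.imwrite(f'pics/{n}0b.png',cv2.resize(im,(800,600),interpolation=cv2.INTER_CUBIC))
E
```

```text
(no output)
```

View pics/side0b.png

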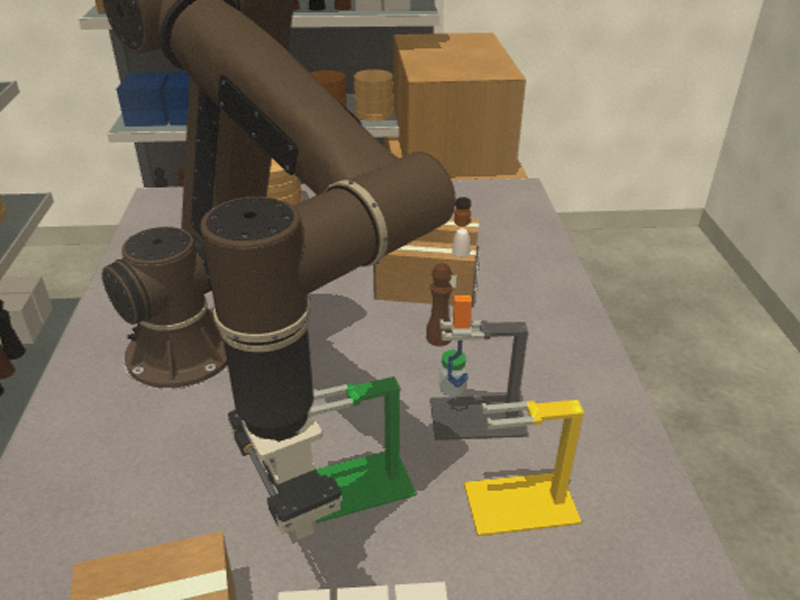

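View pics/top0b.png

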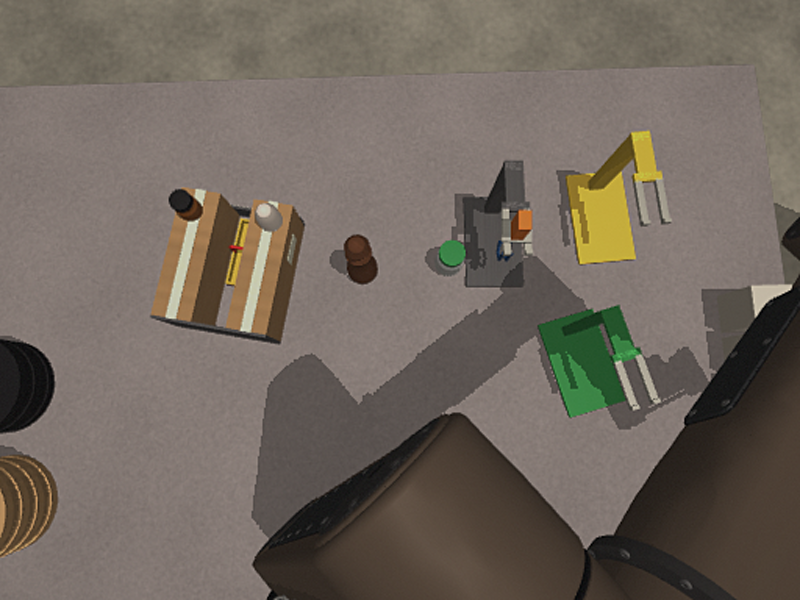

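The only dark stand with an orange-handled hanger is at side (490,370) / top (505,225). The green one (350,440)/(600,360) and the yellow one (540,450)/(620,200) are look-alikes. I'll confirm this in a crop.

```bash
python3 - <<'E'
import cv2
a=cv2.imread('pics/top0.png'); b=cv2.imread('pics/side0.png')
# top crop cols 280-360 rows 95-190 ; bay cols 90-200 rows 115-225
c1=cv2.resize(a[95:190,280:360],(480,570),interpolation=cv2.INTER_CUBIC)
c2=cv2.resize(b[180:290,265:345],(400,550),interpolation=cv2.INTER_CUBIC)
c3=cv2.resize(a[115:225,90:200],(600,600),interpolation=cv2.INTER_CUBIC)
cv2.imwrite('pics/c1.png',c1);cv2.imwrite('pics/c2.png',c2);cv2.imwrite('pics/c3.png',c3)
cv2.imwrite('pics/c4.png',cv2.resize(b[120:230,230:320],(490,600),interpolation=cv2.INTER_CUBIC))
E
```

```text
(no output)
```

View pics/c1.png

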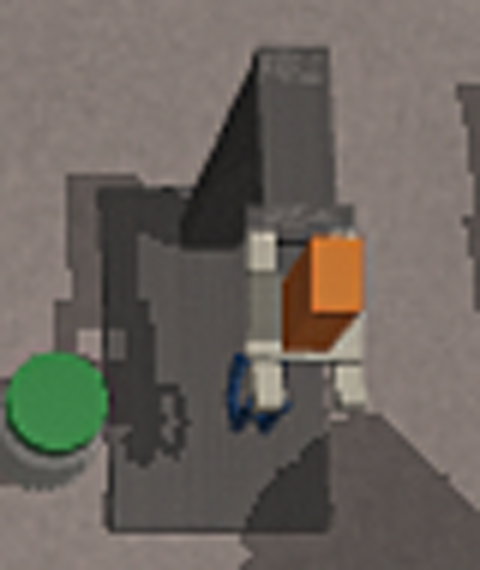

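View pics/c2.png

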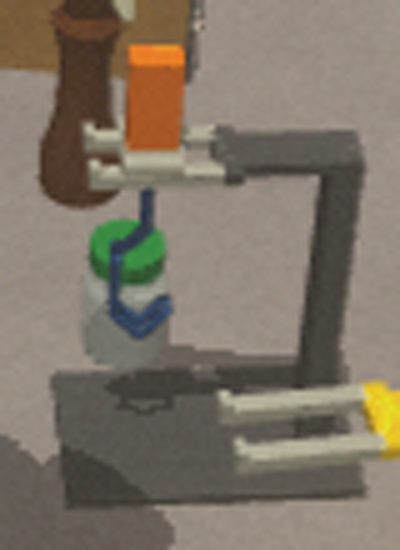

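View pics/c3.png

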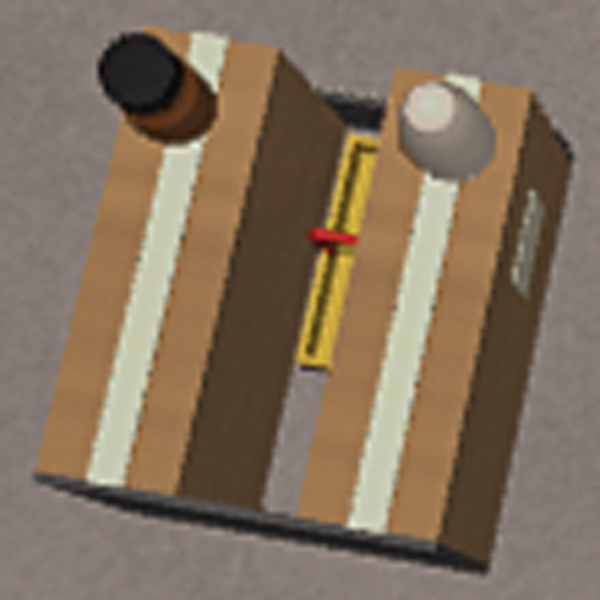

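View pics/c4.png

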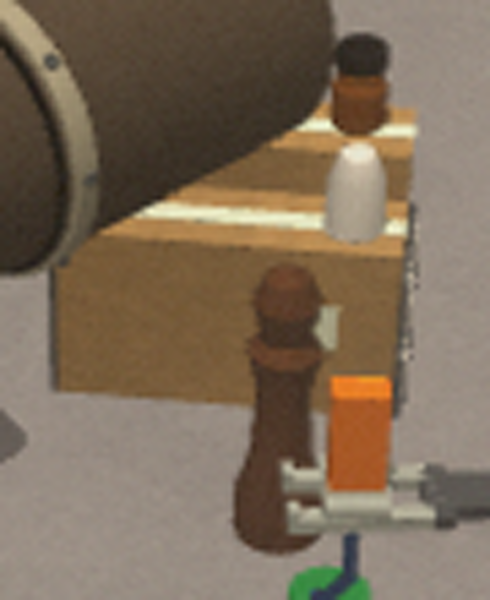

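Confirmed: the dark stand holds the orange-handled hanger, with a blue hook below it and two bright tines at crop 1 (265,380)/(350,380). The basket's red bar is at crop 3 (312–357, 238). Measuring next.

```bash
cat > h.py <<'E'
import pickle,numpy as np
def ray(s,u,v):
    R=np.array(s['R']);t=np.array(s['t']);d=R.T@np.array([(u-s['cx'])/s['fx'],(v-s['cy'])/s['fy'],1]);return -R.T@t,d/np.linalg.norm(d)
def onz(s,u,v,z):
    c,d=ray(s,u,v);return c+d*(z-c[2])/d[2]
def tri(s1,p1,s2,p2):
    A=np.zeros((3,3));b=np.zeros(3);L=[]
    for s,p in((s1,p1),(s2,p2)):
        c,d=ray(s,*p);M=np.eye(3)-np.outer(d,d);A+=M;b+=M@c;L.append((c,M))
    x=np.linalg.solve(A,b);return x,[np.linalg.norm(M@(x-c)) for c,M in L]
def proj(s,X):
    p=np.array(s['R'])@np.array(X)+np.array(s['t']);return s['fx']*p[0]/p[2]+s['cx'],s['fy']*p[1]/p[2]+s['cy']
E
python3 - <<'E'
from h import *
np.set_printoptions(precision=4,suppress=True)
d=pickle.load(open('s0.pkl','rb'));T,S=d['top'],d['side']
k=6;f1=lambda x,y:(280+(x+.0)/6-.4,95+y/6-.4)
f3=lambda x,y:(90+x/5.4545-.4,115+y/5.4545-.4)
f4=lambda x,y:(230+x/5.444-.4,120+y/5.4545-.4)
f2=lambda x,y:(265+x/5-.4,180+y/5-.4)
print('handle top corners',*[onz(T,*f1(*p),.291)[:2] for p in((313,236),(363,236),(363,313),(313,313))])
print('tine tips',*[onz(T,*f1(*p),.23)[:2] for p in((270,409),(351,404))])
print('base corners',*[onz(T,*f1(*p),.008)[:2] for p in((108,530),(330,530))])
print('post top',*[onz(T,*f1(*p),.225)[:2] for p in((258,48),(328,48),(247,207),(355,207))])
print('cartonL',*[onz(T,*f3(*p),.13)[:2] for p in((120,30),(278,47),(182,490),(35,475))])
print('cartonR',*[onz(T,*f3(*p),.13)[:2] for p in((395,70),(533,92),(440,545),(298,515))])
print('bar left end/right',*[onz(T,*f3(*p),.055)[:2] for p in((310,236),(357,240))])
print('tray',*[onz(T,*f3(*p),.022)[:2] for p in((350,137),(383,143),(298,362),(328,370))])
print('jar cap',onz(T,*f1(57,403),.085)[:2]);
print('spice top',onz(T,*f3(142,75),.192)[:2],'shaker top',onz(T,*f3(428,105),.195)[:2])
print('mill top', onz(T,357/1.5625,247/1.5625,.19)[:2])
print('side handle top',*[onz(S,*f2(*p),.291)[:2] for p in((130,50),(183,50),(127,62),(184,68))])
E
```

```text
handle top corners [ 0.5839 -0.2317] [ 0.5834 -0.2505] [ 0.5534 -0.2486] [ 0.5539 -0.2299]
tine tips [ 0.532  -0.2238] [ 0.5332 -0.2563]
base corners [ 0.526  -0.1842] [ 0.523  -0.2944]
post top [ 0.6868 -0.2288] [ 0.6859 -0.2577] [ 0.6183 -0.2203] [ 0.617  -0.2644]
cartonL [0.6927 0.333 ] [0.6814 0.253 ] [0.4579 0.2945] [0.4672 0.3664]
cartonR [0.6676 0.1939] [0.6541 0.1245] [0.4279 0.1689] [0.4442 0.2379]
bar left end/right [0.6032 0.2564] [0.6003 0.2313]
tray [0.6679 0.2448] [0.6639 0.2264] [0.5417 0.271 ] [0.5368 0.2546]
jar cap [ 0.5726 -0.1537]
spice top [0.6466 0.2978] shaker top [0.627  0.1622]
mill top [0.5606 0.0097]
side handle top [ 0.5554 -0.2385] [ 0.584  -0.2403] [ 0.5523 -0.2494] [ 0.5821 -0.2568]
```

Call:
move_arm([
  [[0,0,40],-0.06],
  [[0,0,40],-0.06],
  [[0,0,40],-0.06],
  [[0,0,40],-0.06],
  [[25,33,0],-0.06],
  [[25,33,0],-0.06],
  [[25,33,0],-0.06],
  [[25,33,0],-0.04],
], jaw=1)

```text
clock: 0.9
tool_pos: [0.3828, -0.4757, 0.3576]
orientation: [179.3, -0.1, 177.1]
force: [0.6, -1.3, -0.5]
opening: 0.088
```

Call:
move_arm([
  [[26,33,0],0.01],
  [[26,33,0],0],
  [[26,33,0],0],
  [[26,33,0],0],
  [[26,33,0],0],
  [[26,33,0],0],
  [[26,33,0],0],
  [[4,4,0],0],
])

```text
clock: 1.7
tool_pos: [0.5753, -0.2255, 0.3547]
orientation: [179.1, -0.3, 177.8]
force: [-0.1, -0.5, -0.3]
opening: 0.0876
```

```bash
cat > look.py <<'E'
import sys,cv2,numpy as np,pickle
from plant import ctrl
n=sys.argv[1];o=ctrl.get_obs();print(o['clock'],np.round(o['tool_pos'],4),np.round(o['orientation'],2),np.round(o['force'],1),o['opening'])
d={}
for c in('side','top'):
    if c not in sys.argv[2:]: continue
    s=ctrl.snapshot(c);d[c]=s;cv2.imwrite(f'pics/{c}{n}.png',cv2.resize(s['color'][:,:,::-1],(800,600),interpolation=cv2.INTER_CUBIC))
pickle.dump(d,open(f's{n}.pkl','wb'))
E
python3 look.py 1 side top
```

```text
1.7 [ 0.5753 -0.2255  0.3547] [179.11  -0.31 177.79] [-0.1 -0.5 -0.3] 0.08756683839035566
```

Call:
move_arm([
  [[-6,-14,-5],0.01],
  [[0,0,-25],0],
  [[0,0,-25],0],
  [[0,0,-10],0],
  [[0,0,0],0],
  [[0,0,0],0],
  [[0,0,0],0],
  [[0,0,0],0],
])

```text
clock: 2.6
tool_pos: [0.5645, -0.2485, 0.2923]
orientation: [179.3, -0.1, 178.0]
force: [-0.6, 0.1, 0.0]
opening: 0.0874
```

```bash
python3 look.py 2 side top
```

```text
2.6 [ 0.5645 -0.2485  0.2923] [ 1.7930e+02 -1.0000e-01  1.7804e+02] [-0.6  0.1  0. ] 0.08740199387656594
```

View pics/side2.png

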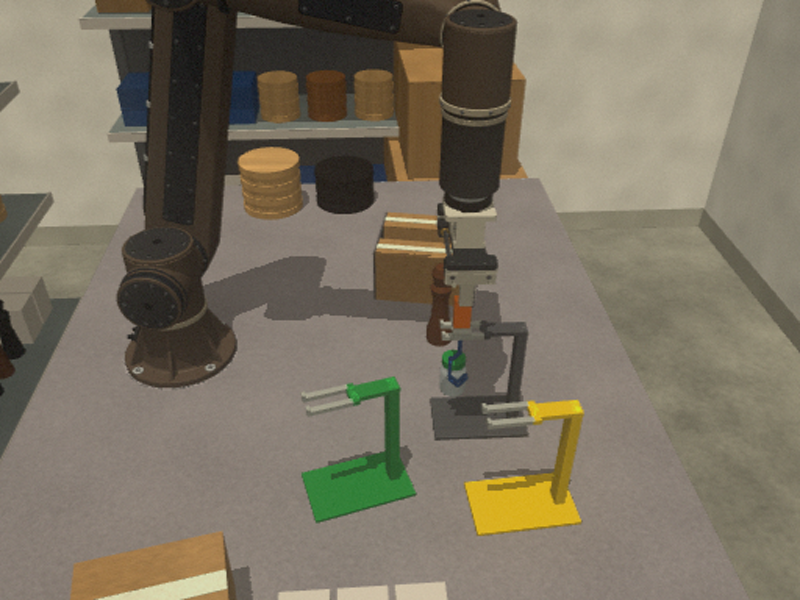

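View pics/top2.png

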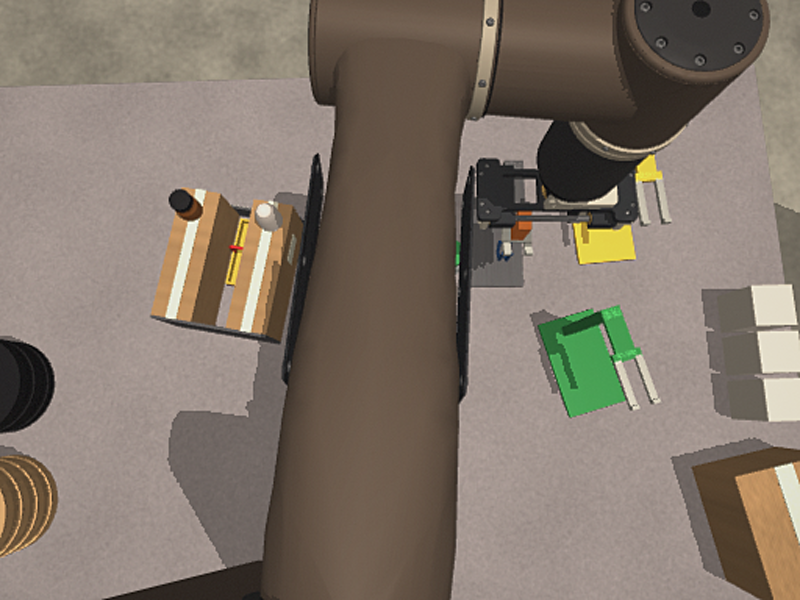

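Call:
move_arm([
  [[4,8,0],0.01],
  [[0,0,0],0],
  [[0,0,-10],0],
  [[0,0,-10],0],
  [[0,0,-10],0],
  [[0,0,0],0],
  [[0,0,0],0],
  [[0,0,0],0],
])

```text
clock: 3.5
tool_pos: [0.5687, -0.2389, 0.2587]
orientation: [179.3, -0.2, 178.7]
force: [-0.2, 0.5, 0.6]
opening: 0.0881
```

Call:
move_arm([
  [[0,-1,-6],0],
  [[0,0,-6],0],
  [[0,0,0],0],
  [[0,0,0],0],
  [[0,0,0],0],
  [[0,0,0],0],
  [[0,0,0],0],
  [[0,0,0],0],
])

```text
clock: 4.3
tool_pos: [0.5692, -0.2404, 0.2468]
orientation: [179.3, -0.1, 178.7]
force: [0.0, -0.5, 0.0]
opening: 0.0876
```

```bash
python3 look.py 3 side; python3 - <<'E'
import cv2
b=cv2.imread('pics/side3.png');cv2.imwrite('pics/side3c.png',cv2.resize(b[200:460,380:580],(460,598)))
E
```

```text
4.3 [ 0.5692 -0.2404  0.2468] [ 1.7930e+02 -7.0000e-02  1.7872e+02] [ 0.  -0.5  0. ] 0.08760495607951475
```

View pics/side3c.png

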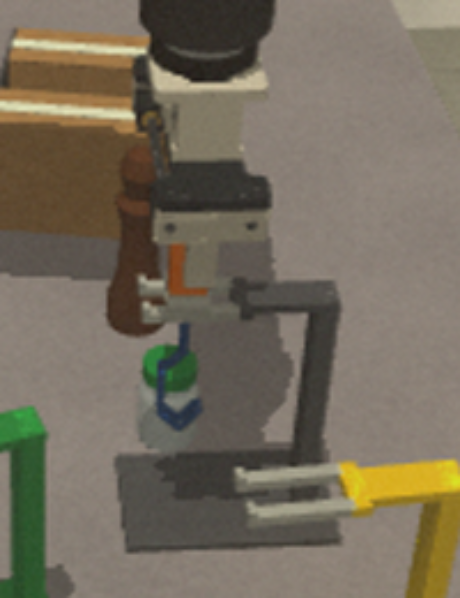

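Call:
move_arm([
  [[0,0,0],0],
  [[0,0,0],0],
  [[0,0,0],0],
  [[0,0,0],0],
  [[0,0,0],0],
  [[0,0,0],0],
  [[0,0,0],0],
  [[0,0,0],0],
], jaw=-1)

```text
clock: 5.15
tool_pos: [0.5692, -0.2404, 0.2469]
orientation: [179.3, -0.1, 178.7]
force: [-0.3, -0.8, -0.4]
opening: 0.0291
```

Call:
move_arm([
  [[0,0,0],0],
  [[0,0,0],0],
  [[0,0,0],0],
  [[0,0,0],0],
  [[0,0,0],0],
  [[0,0,0],0],
  [[0,0,0],0],
  [[0,0,0],0],
])

```text
clock: 5.95
tool_pos: [0.5692, -0.2404, 0.2468]
orientation: [179.3, -0.1, 178.7]
force: [-0.2, -0.0, 0.4]
opening: 0.02
```

Call:
move_arm([
  [[0,0,4],0],
  [[0,0,4],0],
  [[0,0,4],0],
  [[0,0,2],0],
  [[0,0,0],0],
  [[-10,0,0],0],
  [[-10,0,0],0],
  [[-10,0,0],0],
])

```text
clock: 6.75
tool_pos: [0.537, -0.2398, 0.2604]
orientation: [179.2, -0.2, 178.7]
force: [0.2, -0.1, -2.0]
opening: 0.0195
```

Call:
move_arm([
  [[-15,0,0],0],
  [[-15,0,0],0],
  [[-15,0,0],0],
  [[-15,0,0],0],
  [[-15,0,0],0],
  [[0,0,5],0],
  [[0,0,10],0],
  [[0,0,20],0],
])

```text
clock: 7.55
tool_pos: [0.4506, -0.2393, 0.2958]
orientation: [179.2, -0.4, 178.7]
force: [0.9, -0.8, -2.1]
opening: 0.0201
```

```bash
python3 look.py 4 side; python3 - <<'E'
import cv2
b=cv2.imread('pics/side4.png');cv2.imwrite('pics/side4c.png',cv2.resize(b[150:460,320:580],(500,596)))
E
```

```text
7.55 [ 0.4506 -0.2393  0.2958] [179.17  -0.36 178.66] [ 0.9 -0.8 -2.1] 0.020085985817331786
```

View pics/side4c.png

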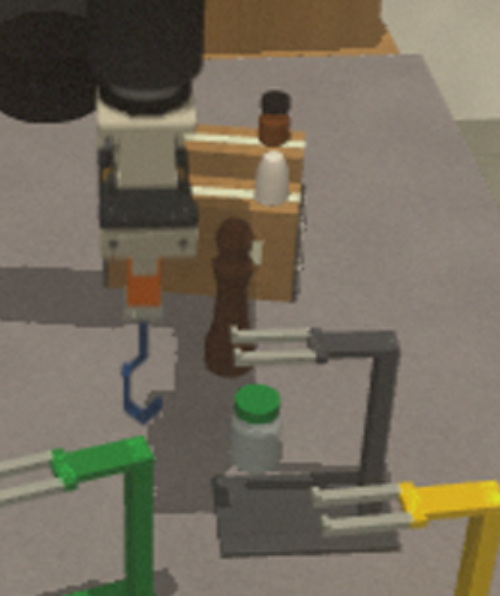

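Call:
move_arm([
  [[0,10,15],0],
  [[0,25,20],0],
  [[0,35,20],0],
  [[0,35,10],0],
  [[0,35,0],-0.04],
  [[0,35,0],-0.04],
  [[0,35,0],-0.04],
  [[0,35,0],-0.04],
])

```text
clock: 8.4
tool_pos: [0.4553, 0.0097, 0.3747]
orientation: [179.3, 0.5, 168.8]
force: [0.9, 0.4, -1.5]
opening: 0.0199
```

Call:
move_arm([
  [[5,35,0],0],
  [[5,35,0],0],
  [[10,30,0],0],
  [[10,25,0],0],
  [[10,15,0],0],
  [[10,10,0],0],
  [[10,5,0],0],
  [[0,0,0],0],
])

```text
clock: 9.2
tool_pos: [0.5193, 0.1765, 0.3791]
orientation: [179.0, 0.8, 169.1]
force: [0.7, -0.7, -2.0]
opening: 0.0195
```

Call:
move_arm([
  [[10,14,0],0],
  [[10,14,0],0],
  [[10,14,0],0],
  [[10,14,0],0],
  [[4,6,0],0],
  [[0,0,0],0],
  [[0,0,0],0],
  [[0,0,0],0],
])

```text
clock: 10.0
tool_pos: [0.5672, 0.2386, 0.3791]
orientation: [179.1, 0.8, 168.8]
force: [0.7, -0.7, -1.6]
opening: 0.0201
```

```bash
python3 look.py 5 side top
```

```text
10.0 [0.5672 0.2386 0.3791] [179.11   0.8  168.81] [ 0.7 -0.7 -1.6] 0.020063072558018605
```

View pics/top5.png

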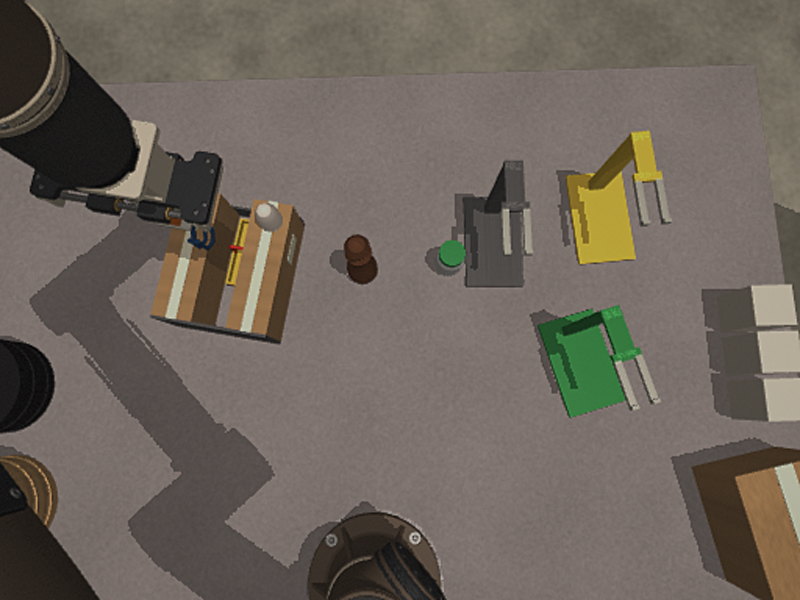

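View pics/side5.png

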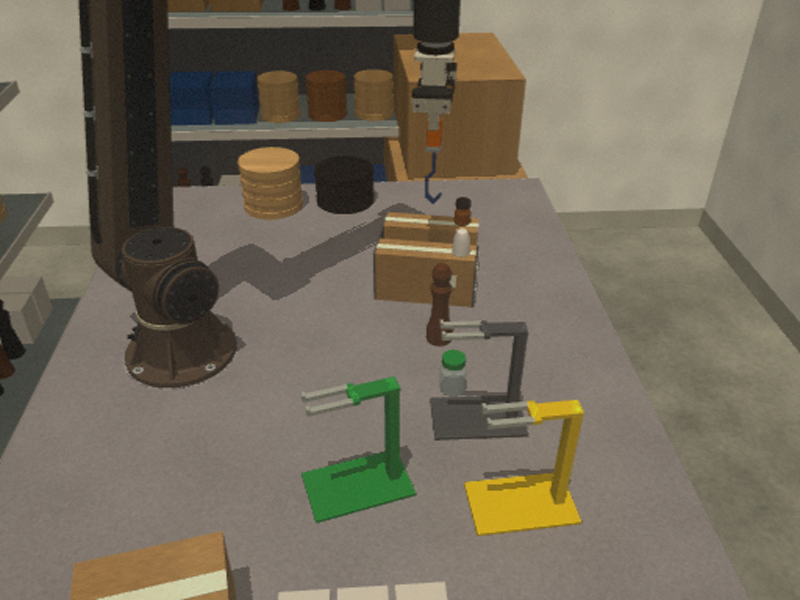

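The top view shows the hook over the gap at (203,237), the red bar at (236,248) and the empty fork at (517,225). I'll crop this to refine all three.

```bash
python3 - <<'E'
import cv2,pickle
d=pickle.load(open('s5.pkl','rb'));a=d['top']['color'][:,:,::-1]
cv2.imwrite('pics/k1.png',cv2.resize(a[125:200,95:195],(800,600),interpolation=cv2.INTER_CUBIC))
cv2.imwrite('pics/k2.png',cv2.resize(a[95:190,290:350],(378,600),interpolation=cv2.INTER_CUBIC))
E
```

```text
(no output)
```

View pics/k1.png

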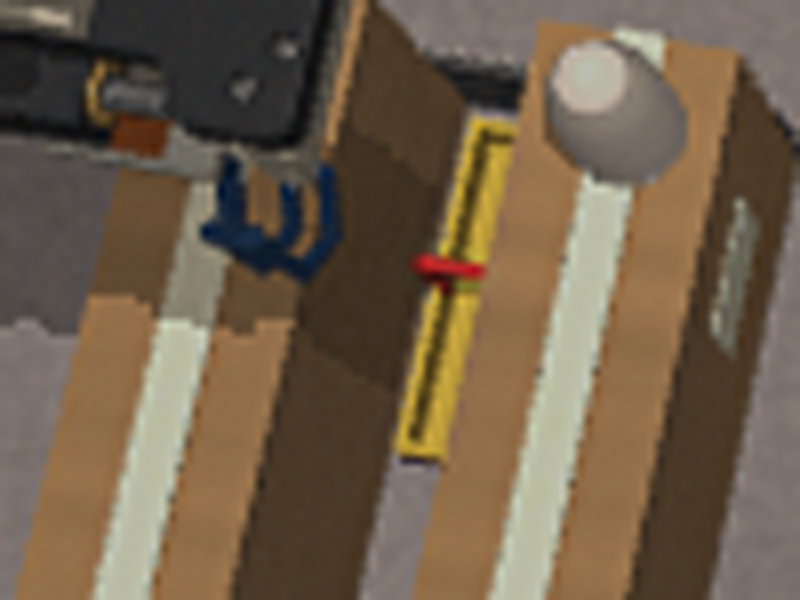

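View pics/k2.png

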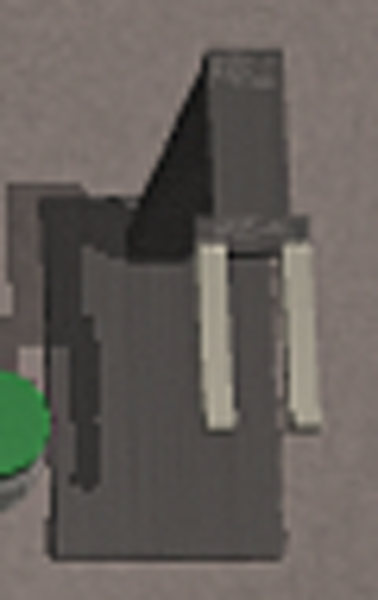

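```bash
cat >> h.py <<'E'
from scipy.spatial.transform import Rotation as Ro
G=(np.array([.5692,-.2404,.2468]),Ro.from_euler('xyz',[179.3,-.1,178.7],degrees=True))
HP=np.array([.5687,-.2404,.225]);HR=Ro.from_euler('z',-1.5,degrees=True)
def hanger(p,rpy,pts):
    R=Ro.from_euler('xyz',rpy,degrees=True)
    dR=R*G[1].inv()
    return [np.array(p)+dR.apply(HP+HR.apply(q)-G[0]) for q in np.array(pts)]
E
python3 - <<'E'
from h import *
np.set_printoptions(precision=4,suppress=True)
T=pickle.load(open('s5.pkl','rb'))['top'];
k1=lambda x,y:(95+x/8-.44,125+y/8-.44); inv=lambda u,v:((u+.44-95)*8,(v+.44-125)*8)
for q in([.015,0,-.112],[.015,.006,-.112],[.015,-.006,-.112],[0,0,-.136],[-.016,0,-.117],[0,0,-.130]):
    X=hanger([.5672,.2386,.3791],[179.11,.8,168.81],[q])[0];print(q,X,np.round(inv(*proj(T,X))))
print('bar L/R',*[onz(T,*k1(*p),.055)[:2] for p in((415,266),(486,271))])
print('tray L',*[onz(T,*k1(*p),.022)[:2] for p in((472,118),(400,458),(515,122),(443,460))])
k2=lambda x,y:(290+x/6.31-.42,95+y/6.31-.42)
print('tine tips',*[onz(T,*k2(*p),.228)[:2] for p in((208,428),(238,428),(291,428),(322,428))])
print('tine roots',*[onz(T,*k2(*p),.225)[:2] for p in((200,243),(228,243),(284,243),(312,243))])
print('arm',*[onz(T,*k2(*p),.225)[:2] for p in((208,52),(282,52))])
E
```

```text
[0.015, 0, -0.112] [0.5836 0.2358 0.2455] [304. 167.]
[0.015, 0.006, -0.112] [0.5847 0.2416 0.2456] [284. 164.]
[0.015, -0.006, -0.112] [0.5824 0.2299 0.2455] [323. 171.]
[0, 0, -0.136] [0.5692 0.2387 0.2213] [318. 235.]
[-0.016, 0, -0.117] [0.5533 0.2419 0.2401] [286. 271.]
[0, 0, -0.13] [0.5691 0.2387 0.2273] [312. 230.]
bar L/R [0.6033 0.2564] [0.6007 0.2305]
tray L [0.6691 0.2455] [0.5391 0.27  ] [0.6671 0.2292] [0.5379 0.254 ]
tine tips [ 0.5335 -0.2193] [ 0.5332 -0.2307] [ 0.5327 -0.2509] [ 0.5323 -0.2627]
tine roots [ 0.6081 -0.221 ] [ 0.6078 -0.2319] [ 0.6071 -0.2536] [ 0.6068 -0.2644]
arm [ 0.6862 -0.2286] [ 0.6854 -0.2577]
```

Bar centre is about (0.599, 0.234) and the basket yaw about −11°. The hook seat is 30 mm behind the bar and 1 mm to the side, so I can go straight down.

Call:
move_arm([
  [[0,0,-20],0],
  [[0,0,-25],0],
  [[0,0,-25],0],
  [[0,0,-25],0],
  [[0,0,-15],0],
  [[0,0,0],0],
  [[0,0,0],0],
  [[0,0,0],0],
])

```text
clock: 10.9
tool_pos: [0.5664, 0.236, 0.2717]
orientation: [178.7, 1.2, 168.7]
force: [-0.3, 0.1, -1.2]
opening: 0.0203
```

```bash
cat > seat.py <<'E'
from h import *
from plant import ctrl
np.set_printoptions(precision=4,suppress=True)
o=ctrl.get_obs();X=hanger(o['tool_pos'],o['orientation'],[[0,0,-.130],[.015,0,-.112],[0,0,-.136],[0,0,0]])
a=np.radians(-10.9);B=np.array([.599,.234])
r=X[0][:2]-B;print('obs',o['tool_pos'],o['orientation'],'\nseat',X[0],'x\'y\'',r@[np.cos(a),np.sin(a)],r@[-np.sin(a),np.cos(a)],'\ntip',X[1],'bot',X[2],'org',X[3])
E
python3 seat.py
```

```text
obs [0.5664 0.236  0.2717] [178.7206   1.1934 168.7238] 
seat [0.5695 0.2369 0.12  ] x'y' -0.029492580085561906 -0.002730487786698015 
tip [0.5838 0.2338 0.1383] bot [0.5697 0.2369 0.114 ] org [0.5664 0.2362 0.2499]
```

Call:
move_arm([
  [[0,3,0],0],
  [[0,1,-15],0],
  [[0,1,-20],0],
  [[0,0,-20],0],
  [[0,0,-10],0],
  [[0,0,0],0],
  [[0,0,0],0],
  [[0,0,0],0],
])

```text
clock: 11.7
tool_pos: [0.5703, 0.2443, 0.2139]
orientation: [178.2, 1.8, 168.8]
force: [-0.1, 0.3, -1.8]
opening: 0.0201
```

```bash
python3 seat.py
```

```text
obs [0.5703 0.2443 0.2139] [178.1707   1.7809 168.7612] 
seat [0.5752 0.2463 0.0622] x'y' -0.025658809483534516 0.007629167067059979 
tip [0.5893 0.2431 0.0807] bot [0.5755 0.2464 0.0562] org [0.5706 0.2447 0.1921]
```

Call:
move_arm([
  [[-4,-5,0],0],
  [[0,0,0],0],
  [[0,0,0],0],
  [[0,0,0],0],
  [[0,0,0],0],
  [[0,0,0],0],
  [[0,0,0],0],
  [[0,0,0],0],
])

```text
clock: 12.5
tool_pos: [0.5669, 0.2393, 0.2167]
orientation: [178.0, 1.9, 168.8]
force: [0.6, -0.2, -2.0]
opening: 0.0201
```

```bash
python3 seat.py
```

```text
obs [0.5669 0.2393 0.2167] [178.0058   1.943  168.7534] 
seat [0.5724 0.2417 0.065 ] x'y' -0.027569155225834096 0.0025672664323541103 
tip [0.5864 0.2385 0.0835] bot [0.5726 0.2418 0.059 ] org [0.5673 0.2398 0.1949]
```

Call:
move_arm([
  [[-3,-2,0],0],
  [[0,0,-12],0],
  [[0,0,-15],0],
  [[0,0,-10],0],
  [[0,0,0],0],
  [[0,0,0],0],
  [[0,0,0],0],
  [[0,0,0],0],
])

```text
clock: 13.3
tool_pos: [0.5633, 0.237, 0.1766]
orientation: [178.0, 1.9, 168.8]
force: [0.1, 0.2, -2.0]
opening: 0.0196
```

```bash
python3 seat.py; python3 look.py 6 top side; python3 - <<'E'
import cv2,pickle
a=pickle.load(open('s6.pkl','rb'))['top']['color'][:,:,::-1]
cv2.imwrite('pics/k6.png',cv2.resize(a[115:215,75:195],(720,600),interpolation=cv2.INTER_CUBIC))
E
```

```text
obs [0.5633 0.237  0.1766] [178.0348   1.9217 168.7574] 
seat [0.5688 0.2393 0.0249] x'y' -0.030700396267957043 -0.0005346732756813631 
tip [0.5827 0.236  0.0434] bot [0.569  0.2394 0.0189] org [0.5637 0.2374 0.1548]
13.3 [0.5633 0.237  0.1766] [178.03   1.92 168.76] [ 0.1  0.2 -2. ] 0.019587904101403347
```

View pics/k6.png

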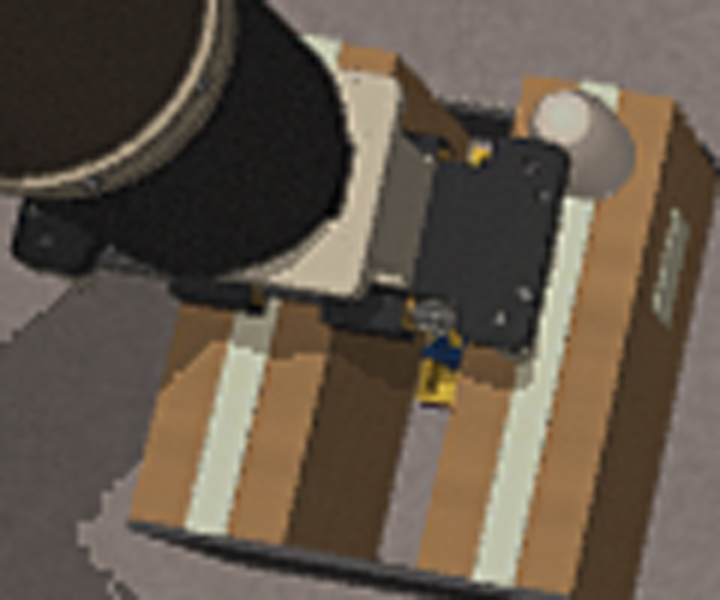

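Call:
move_arm([
  [[0,0,-4],0],
  [[5,-1,0],0],
  [[6,-1,0],0],
  [[6,-1,0],0],
  [[6,-1,0],0],
  [[4,-1,0],0],
  [[0,0,0],0],
  [[0,0,0],0],
])

```text
clock: 14.2
tool_pos: [0.5938, 0.2315, 0.1727]
orientation: [178.0, 2.0, 168.7]
force: [0.2, -0.2, -0.5]
opening: 0.0196
```

```bash
python3 seat.py
```

```text
obs [0.5938 0.2315 0.1727] [177.9886   1.9692 168.723 ] 
seat [0.5993 0.2339 0.021 ] x'y' 0.00033206848588828363 -4.0612692548844596e-05 
tip [0.6133 0.2306 0.0395] bot [0.5996 0.234  0.015 ] org [0.5941 0.2319 0.1509]
```

Call:
move_arm([
  [[0,0,6],0],
  [[0,0,8],0],
  [[0,0,8],0],
  [[0,0,6],0],
  [[0,0,5],0],
  [[0,0,5],0],
  [[0,0,5],0],
  [[0,0,5],0],
])

```text
clock: 15.0
tool_pos: [0.5923, 0.2314, 0.2246]
orientation: [178.0, 1.9, 168.7]
force: [0.2, 0.2, -3.5]
opening: 0.0199
```

```bash
python3 seat.py; python3 look.py 7
```

```text
obs [0.5923 0.2314 0.2246] [178.0102   1.8973 168.7471] 
seat [0.5977 0.2338 0.0729] x'y' -0.0012309808761705315 -0.00044039567545956003 
tip [0.6117 0.2305 0.0914] bot [0.5979 0.2339 0.0669] org [0.5927 0.2318 0.2028]
15.0 [0.5923 0.2314 0.2246] [178.01   1.9  168.75] [ 0.2  0.2 -3.5] 0.01991513068348479
```

Call:
move_arm([
  [[0,0,8],0],
  [[0,0,12],0],
  [[0,0,16],0],
  [[0,0,20],0],
  [[0,0,20],0],
  [[0,0,16],0],
  [[0,0,10],0],
  [[0,0,5],0],
])

```text
clock: 15.8
tool_pos: [0.5918, 0.2308, 0.3403]
orientation: [178.0, 1.9, 168.7]
force: [0.2, 0.0, -4.2]
opening: 0.0195
```

```bash
python3 seat.py; python3 look.py 8 side top; python3 - <<'E'
import cv2
b=cv2.imread('pics/side8.png');cv2.imwrite('pics/side8c.png',cv2.resize(b[60:320,350:550],(460,598)))
E
```

```text
obs [0.5918 0.2308 0.3403] [178.0121   1.9194 168.7394] 
seat [0.5972 0.2332 0.1886] x'y' -0.0015695382597853702 -0.0011619255339105653 
tip [0.6112 0.2299 0.2071] bot [0.5975 0.2332 0.1826] org [0.5922 0.2312 0.3185]
15.8 [0.5918 0.2308 0.3403] [178.01   1.92 168.74] [ 0.2  0.  -4.2] 0.01952394106704021
```

View pics/side8c.png

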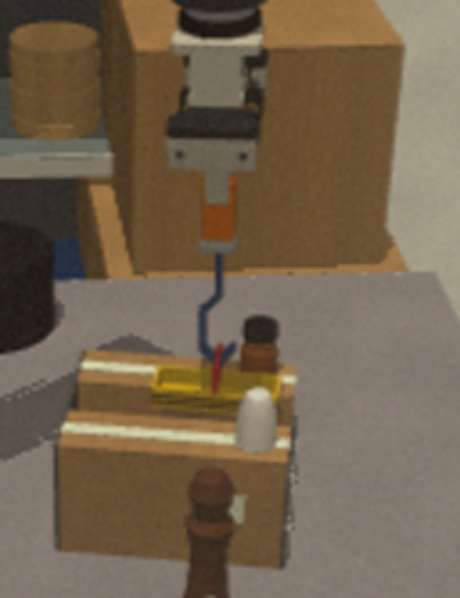

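View pics/top8.png

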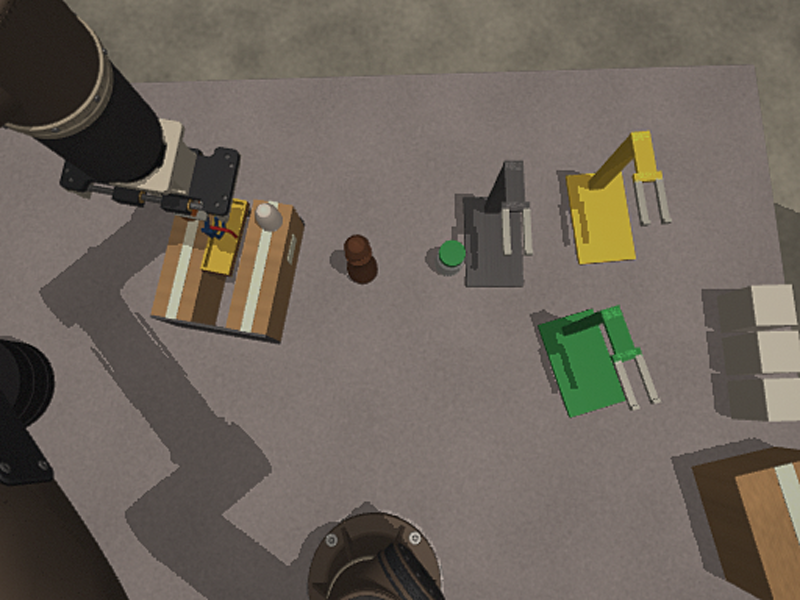

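The basket hangs level from the hook, with the bar at crop (217,370), and has risen above the cartons. I'll lift further to clear the shaker and the mill.

Call:
move_arm([
  [[0,0,8],0],
  [[0,0,15],0],
  [[0,0,18],0],
  [[0,0,20],0],
  [[0,0,18],0],
  [[0,0,14],0],
  [[0,0,8],0],
  [[0,0,4],0],
])

```text
clock: 16.7
tool_pos: [0.5894, 0.2297, 0.4433]
orientation: [178.5, 1.4, 168.7]
force: [1.0, -0.7, -3.6]
opening: 0.0199
```

Call:
move_arm([
  [[-1,-3,0],0],
  [[-2,-6,0],0],
  [[-3,-9,0],0],
  [[-3,-12,0],0],
  [[-4,-14,0],0],
  [[-4,-15,0],0.01],
  [[-4,-15,0],0.01],
  [[-4,-15,0],0.01],
])

```text
clock: 17.5
tool_pos: [0.561, 0.1334, 0.44]
orientation: [178.7, 1.2, 170.6]
force: [-0.7, -0.9, -3.0]
opening: 0.0198
```

Call:
move_arm([
  [[-4,-15,0],0.01],
  [[-4,-15,0],0.01],
  [[-4,-15,0],0.01],
  [[-4,-15,0],0.01],
  [[-4,-15,0],0.01],
  [[-4,-15,0],0.01],
  [[-4,-15,0],0.01],
  [[-4,-15,0],0.01],
])

```text
clock: 18.3
tool_pos: [0.522, -0.0014, 0.443]
orientation: [178.6, 1.5, 175.4]
force: [-0.1, -0.6, -3.4]
opening: 0.0196
```

Call:
move_arm([
  [[-4,-15,0],0.01],
  [[-4,-15,0],0.01],
  [[-4,-15,0],0.01],
  [[-4,-15,0],0.01],
  [[-4,-15,0],0.01],
  [[-4,-15,0],0.01],
  [[-4,-15,0],0],
  [[-4,-15,0],0],
])

```text
clock: 19.1
tool_pos: [0.4804, -0.1345, 0.4461]
orientation: [178.5, 1.9, 179.0]
force: [0.6, 0.1, -3.4]
opening: 0.0197
```

Call:
move_arm([
  [[-4,-15,0],0],
  [[-4,-14,0],0],
  [[-4,-13,0],0],
  [[-3,-12,0],0],
  [[-3,-10,0],0],
  [[-3,-8,0],0],
  [[-2,-5,0],0],
  [[-1,-3,0],0],
])

```text
clock: 19.9
tool_pos: [0.4484, -0.2239, 0.4482]
orientation: [178.6, 2.2, 178.8]
force: [0.9, -0.3, -3.4]
opening: 0.0198
```

Call:
move_arm([
  [[0,-5,0],0],
  [[0,-6,0],0],
  [[0,-4,0],0],
  [[0,0,-5],0],
  [[0,0,-10],0],
  [[0,0,-15],0],
  [[0,0,-18],0],
  [[0,0,-18],0],
])

```text
clock: 20.7
tool_pos: [0.4497, -0.2395, 0.379]
orientation: [178.6, 2.3, 178.9]
force: [0.4, 1.5, -3.5]
opening: 0.0201
```

```bash
python3 - <<'E'
from h import *
T=pickle.load(open('s8.pkl','rb'))['top']
for p,z in(((610,312),.225),((612,355),.225),((632,408),.225),((658,400),.225),((538,326),.008),((570,417),.008),((624,403),.008)):
    print(p,onz(T,p[0]/1.5625-.2,p[1]/1.5625-.2,z).round(3))
E
python3 seat.py; python3 look.py 9 side top
```

```text
(610, 312) [ 0.439 -0.375  0.225]
(612, 355) [ 0.374 -0.372  0.225]
(632, 408) [ 0.295 -0.395  0.225]
(658, 400) [ 0.306 -0.434  0.225]
(538, 326) [ 0.446 -0.318  0.008]
(570, 417) [ 0.276 -0.365  0.008]
(624, 403) [ 0.299 -0.466  0.008]
obs [ 0.4497 -0.2395  0.379 ] [178.5801   2.2978 178.9182] 
seat [ 0.4556 -0.2377  0.2273] x'y' -0.05161208945372676 -0.490323295388 
tip [ 0.4698 -0.2383  0.2459] bot [ 0.4559 -0.2376  0.2213] org [ 0.4501 -0.2392  0.3572]
20.7 [ 0.4497 -0.2395  0.379 ] [178.58   2.3  178.92] [ 0.4  1.5 -3.5] 0.020054112931524662
```

View pics/side9.png

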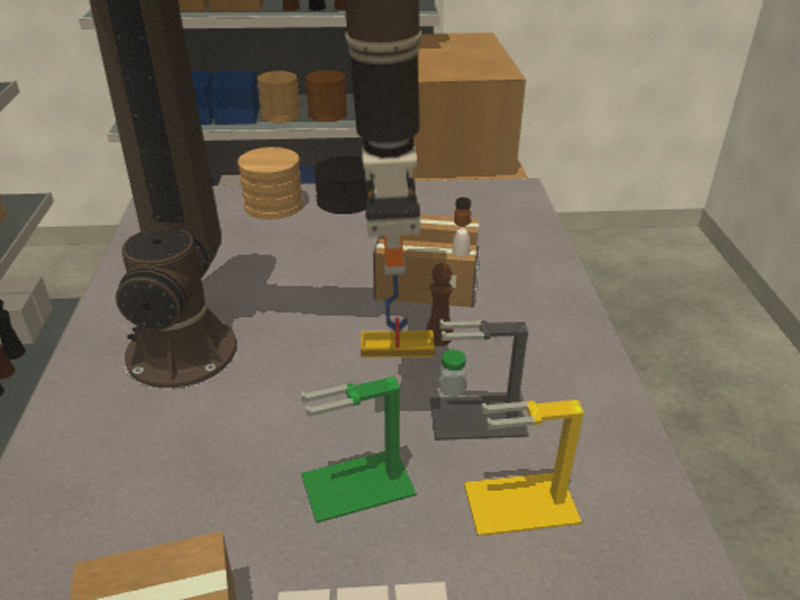

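View pics/top9.png

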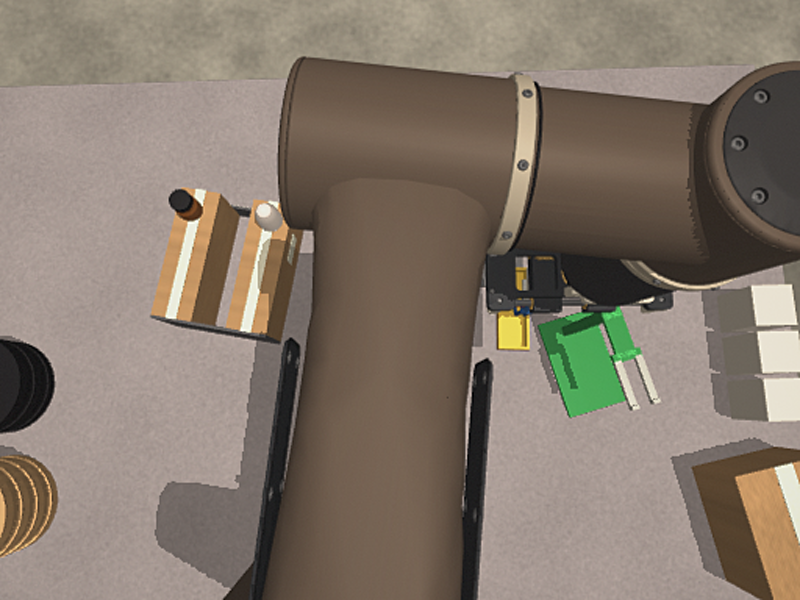

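Call:
move_arm([
  [[0,0,-16],0],
  [[0,0,-18],0],
  [[0,0,-18],0],
  [[0,0,-16],0],
  [[0,0,-13],0],
  [[0,0,-8],0],
  [[0,0,-4],0],
  [[0,0,0],0],
])

```text
clock: 21.6
tool_pos: [0.4501, -0.2392, 0.2846]
orientation: [178.7, 2.3, 179.0]
force: [0.4, 0.6, -3.7]
opening: 0.0199
```

```bash
python3 seat.py
```

```text
obs [ 0.4501 -0.2392  0.2846] [178.663    2.2942 179.0249] 
seat [ 0.4559 -0.2376  0.133 ] x'y' -0.05129513640499301 -0.49014626379714377 
tip [ 0.4702 -0.2381  0.1516] bot [ 0.4562 -0.2375  0.127 ] org [ 0.4505 -0.239   0.2628]
```

Call:
move_arm([
  [[0,0,-10],0],
  [[0,0,-8],0],
  [[0,0,-4],0],
  [[4,0,0],0],
  [[8,0,0],0],
  [[10,0,0],0],
  [[8,0,0],0],
  [[5,0,0],0],
])

```text
clock: 22.4
tool_pos: [0.4893, -0.2397, 0.263]
orientation: [178.7, 2.5, 179.0]
force: [0.2, 0.6, -3.1]
opening: 0.0203
```

```bash
python3 seat.py;  python3 look.py 10 side; python3 - <<'E'
import cv2
b=cv2.imread('pics/side10.png');cv2.imwrite('pics/side10c.png',cv2.resize(b[200:460,360:560],(460,598)))
E
```

```text
obs [ 0.4893 -0.2397  0.263 ] [178.7362   2.5024 179.0336] 
seat [ 0.4957 -0.2384  0.1113] x'y' -0.012093327960749026 -0.4833737172207484 
tip [ 0.5099 -0.2388  0.13  ] bot [ 0.496  -0.2383  0.1053] org [ 0.4898 -0.2395  0.2412]
22.4 [ 0.4893 -0.2397  0.263 ] [178.74   2.5  179.03] [ 0.2  0.6 -3.1] 0.020321966416476944
```

View pics/side10c.png

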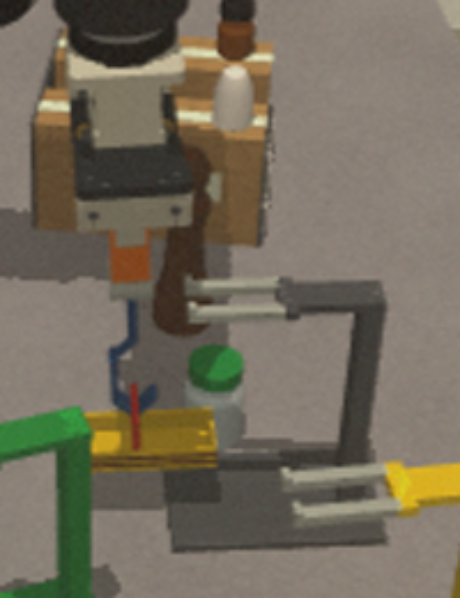

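Call:
move_arm([
  [[5,0,0],0],
  [[7,0,0],0],
  [[8,0,0],0],
  [[8,0,0],0],
  [[8,0,0],0],
  [[7,0,0],0],
  [[4,0,0],0],
  [[2,0,0],0],
])

```text
clock: 23.25
tool_pos: [0.5435, -0.2397, 0.2624]
orientation: [178.7, 2.5, 179.1]
force: [-1.3, -0.7, -3.3]
opening: 0.0202
```

```bash
python3 seat.py
```

```text
obs [ 0.5435 -0.2397  0.2624] [178.7369   2.4551 179.0519] 
seat [ 0.5498 -0.2383  0.1107] x'y' 0.041021820721757585 -0.4730772730977926 
tip [ 0.564  -0.2388  0.1293] bot [ 0.5501 -0.2382  0.1047] org [ 0.544  -0.2395  0.2406]
```

Call:
move_arm([
  [[4,0,0],0],
  [[6,0,0],0],
  [[6,0,0],0],
  [[5,0,0],0],
  [[3,0,0],0],
  [[0,0,0],0],
  [[0,0,0],0],
  [[0,0,0],0],
])

```text
clock: 24.05
tool_pos: [0.5695, -0.2397, 0.2622]
orientation: [178.7, 2.4, 179.0]
force: [0.0, -0.6, -3.8]
opening: 0.0199
```

```bash
python3 seat.py;  python3 look.py 11 side; python3 - <<'E'
import cv2
b=cv2.imread('pics/side11.png');cv2.imwrite('pics/side11c.png',cv2.resize(b[200:460,380:580],(460,598)))
E
```

```text
obs [ 0.5695 -0.2397  0.2622] [178.7333   2.4226 179.0467] 
seat [ 0.5757 -0.2383  0.1105] x'y' 0.06641873829153519 -0.4681714408400657 
tip [ 0.5899 -0.2388  0.1291] bot [ 0.576  -0.2382  0.1045] org [ 0.5699 -0.2395  0.2404]
24.05 [ 0.5695 -0.2397  0.2622] [178.73   2.42 179.05] [ 0.  -0.6 -3.8] 0.019919772494361387
```

View pics/side11c.png

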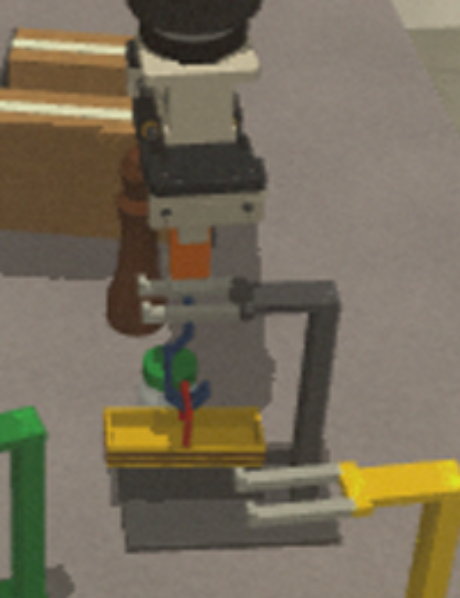

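Call:
move_arm([
  [[0,0,-4],0],
  [[0,0,-4],0],
  [[0,0,-4],0],
  [[0,0,-2],0],
  [[0,0,-1],0],
  [[0,0,0],0],
  [[0,0,0],0],
  [[0,0,0],0],
])

```text
clock: 24.9
tool_pos: [0.5696, -0.2397, 0.2475]
orientation: [178.8, 2.6, 179.1]
force: [0.3, 0.4, -1.9]
opening: 0.0199
```

Call:
move_arm([
  [[0,0,-1],0],
  [[0,0,-1],0],
  [[0,0,0],0],
  [[0,0,0],0],
  [[0,0,0],0],
  [[0,0,0],0],
  [[0,0,0],0],
  [[0,0,0],0],
])

```text
clock: 25.7
tool_pos: [0.5701, -0.2397, 0.2473]
orientation: [178.8, 2.7, 179.1]
force: [-0.9, 2.2, 1.4]
opening: 0.0202
```

Call:
move_arm([
  [[0,0,0],0],
  [[0,0,0],0],
  [[0,0,0],0],
  [[0,0,0],0],
  [[0,0,0],0],
  [[0,0,0],0],
  [[0,0,0],0],
  [[0,0,0],0],
], jaw=-0.4)

```text
clock: 26.5
tool_pos: [0.5707, -0.2405, 0.2471]
orientation: [178.9, 2.8, 179.1]
force: [0.1, 0.7, -0.4]
opening: 0.0263
```

```bash
 python3 look.py 12 side; python3 - <<'E'
import cv2
b=cv2.imread('pics/side12.png');cv2.imwrite('pics/side12c.png',cv2.resize(b[200:460,380:580],(460,598)))
E
```

```text
26.5 [ 0.5707 -0.2405  0.2471] [178.86   2.75 179.07] [ 0.1  0.7 -0.4] 0.026280774747308253
```

View pics/side12c.png

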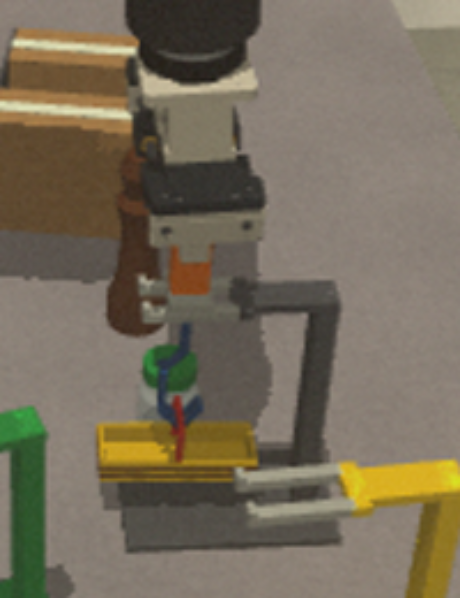

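Call:
move_arm([
  [[0,0,0],0],
  [[0,0,0],0],
  [[0,0,0],0],
  [[0,0,0],0],
  [[0,0,0],0],
  [[0,0,0],0],
  [[0,0,0],0],
  [[0,0,0],0],
], jaw=0.6)

```text
clock: 27.35
tool_pos: [0.5707, -0.2405, 0.2472]
orientation: [178.9, 2.8, 179.1]
force: [0.8, 0.0, -0.4]
opening: 0.0697
```

Call:
move_arm([
  [[0,0,5],0],
  [[0,0,10],0],
  [[0,0,15],0],
  [[0,0,20],0],
  [[0,0,20],0],
  [[0,0,20],0],
  [[0,0,20],0],
  [[0,0,0],0],
])

```text
clock: 28.15
tool_pos: [0.5702, -0.2411, 0.3672]
orientation: [179.0, 2.9, 179.1]
force: [-0.1, -0.5, -0.1]
opening: 0.0704
```

Call:
move_arm([
  [[0,0,20],0],
  [[-20,0,20],0],
  [[-30,0,0],0],
  [[-30,0,0],0],
  [[-20,0,0],0],
  [[0,0,0],0],
  [[0,0,0],0],
  [[0,0,0],0],
])

```text
clock: 28.95
tool_pos: [0.4669, -0.2407, 0.4113]
orientation: [179.0, 3.1, 179.1]
force: [0.7, -0.2, -0.1]
opening: 0.0704
```

```bash
 python3 look.py 13 side top; python3 - <<'E'
import cv2
b=cv2.imread('pics/side13.png');cv2.imwrite('pics/side13c.png',cv2.resize(b[200:460,380:580],(460,598)))
E
```

```text
28.95 [ 0.4669 -0.2407  0.4113] [178.97   3.09 179.1 ] [ 0.7 -0.2 -0.1] 0.07043530100219889
```

View pics/side13c.png

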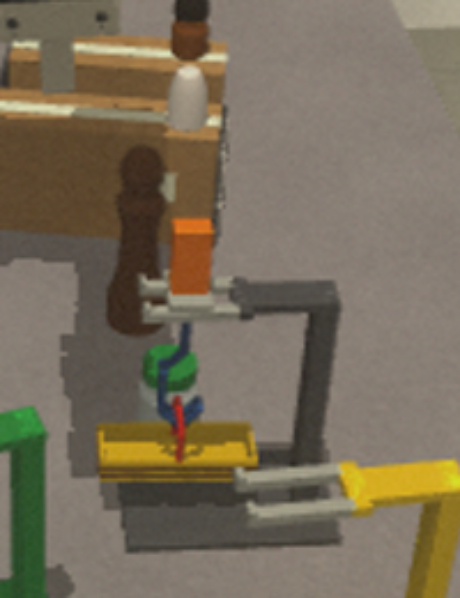

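View pics/top13.png

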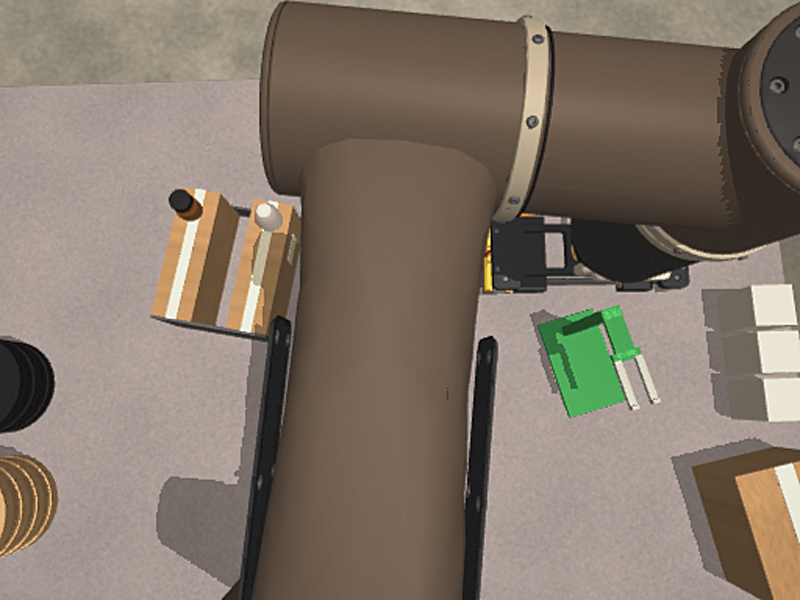

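The hanger rests on the fork with its orange handle at crop (192,255). The basket is level at (178,450), and everything else is standing. One last check, for stillness and the hanger's offset from its original place.

Call:
move_arm([
  [[0,0,0],0],
  [[0,0,0],0],
  [[0,0,0],0],
  [[0,0,0],0],
  [[0,0,0],0],
  [[0,0,0],0],
  [[0,0,0],0],
  [[0,0,0],0],
])

```text
clock: 29.85
tool_pos: [0.4686, -0.2405, 0.4089]
orientation: [178.9, 2.8, 179.1]
force: [0.0, 0.3, 0.4]
opening: 0.0699
```

```bash
 python3 look.py 14 side; python3 - <<'E'
import pickle,cv2,numpy as np
for n in('0','12','13','14'):
    im=pickle.load(open(f's{n}.pkl','rb'))['side']['color'];h=cv2.cvtColor(im,cv2.COLOR_RGB2HSV);out=[]
    for lo,hi in(((4,200,120),(14,255,255)),((21,180,60),(32,255,255))):
        m=cv2.inRange(h,lo,hi);m[:, :275]=0;m[:,335:]=0;m[:180]=0;m[255 if lo[0]>10 and False else 300:]=0
        if lo[0]>10: m[:,310:]=0
        x=cv2.moments(m,True);out.append((x['m00'],x['m10']/max(x['m00'],1),x['m01']/max(x['m00'],1)))
        k=cv2.boundingRect(m);out.append(k)
    print(n,np.round(out[0],1),out[1],np.round(out[2],1),out[3])
E
```

```text
29.85 [ 0.4686 -0.2405  0.4089] [178.93   2.83 179.13] [0.  0.3 0.4] 0.06988721178588582
0 [ 80.  295.2 195.4] (291, 189, 11, 21) [0. 0. 0.] (0, 0, 0, 0)
12 [ 27.  295.3 207.6] (291, 202, 10, 39) [431.  291.8 252.8] (275, 246, 35, 16)
13 [168.  295.6 199.3] (291, 189, 11, 64) [425.  292.  252.7] (275, 246, 35, 16)
14 [171.  295.7 199.5] (291, 189, 11, 67) [426.  291.8 252.8] (275, 246, 35, 16)
```

The handle's box is back at its original pixels (291,189, 11 wide) and the basket hasn't moved between frames. Handing in.

```bash
python3 -c "
from plant import ctrl
print(ctrl.close_job())"
```

```text
the job is handed in; nothing more can be done
None
```

I took the hanger off the dark stand, hooked the basket by its red bar and lifted it out of the gap. I then hung the hanger back on the fork, let go, and handed the job in at about 30 s.

**Last checks:**
- **Hanger:** in the side view the handle is back at its original pixels, at the same column, top and width.
- **Basket:** it hangs level from the hook, clear of the stand and jar in the side view, and did not move over the last frames.
- **Gripper:** it is empty and well clear of the hanger, with near-zero force on the tool.
- **Other things:** the mill, jar, shaker and spice jar look unmoved and upright. In the last top view the arm hid the mill and the jar, so for those two I have only the side view.

**What disagreed:** the tool drifted to about 3° of tilt over the moves, so the hanger was set down slightly tilted. Once released, it settled upright on the fork. The job reported no verdict.

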